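Lock a spring channel-nut post into the rig's strut channel

ROBOT

A 6-joint arm with a two-finger parallel gripper is mounted at the origin on the work surface. World frame = base frame: x ahead of the robot, y to its left, z up, the work surface at z = 0. Lengths are in m, angles in degrees, forces in N, time in s.
With the tool pointing down it reaches from about 0.375 to 0.9 m from the base axis. Payload 3.1 kg.
Tool frame: the origin (TCP) lies at the very end of the fingers, on their centre line; the grasp point (between the pads) lies 19 mm behind it; z points along the fingers, y is the direction in which the jaws open and shut (so a half turn about z gives the same grasp; the last joint's range is limited). The gripper opens to 87 mm and grips with 3 to 60 N. Pads are 19 mm wide; open, the fingers measure 117 mm over their backs; the gripper's body (75 mm by 190 mm) begins 51 mm behind the grasp point.
Start: joints at [-82.133, 30.224, 82.088, -0, 67.689, -10.227], TCP at [0.194, -0.594, 0.223] pointing down, gripper open.
Joint ranges: [-176.69, 176.69], [-43.24, 126.21], [12.49, 139.97], [-82, 262], [0, 151.66], [-163.58, 163.58]. Speed limits (degrees/s): [159.86, 159.86, 180, 180, 180, 180].

INTERFACE

Orientations are given as [roll, pitch, yaw] about the fixed x, y, z axes, in that order (R = Rz(yaw) Ry(pitch) Rx(roll)).
In Python, from workcell import bot gives the robot as it stands. The module is installed in compiled form; this text tells all that it offers.
- The arm moves only by the tool arm_command, never from a script. Its arguments are lists of equal length, an entry for each row: "travel": the shift along the tool's x, y, z in m, a list of three; "delta_rot": the turn, a rotation vector about the tool's x, y, z in rad, a list of three; "claw": the finger opening in m, from 0 to 0.087. A call has 1 to 10 rows; each row is the pose to reach, as a shift and turn from the pose commanded when the call began, along the tool's axes at that moment; what a row does not reach only later rows make up. A row lasts 1/8 s, in which the tool goes at most 62.5 mm and 10.7 degrees, less where a joint would pass 70% of its speed; a pose out of reach is approached as far as the arm can. A call with a gripper value outside its range is refused whole. The fingers move at their own pace and stop on an object; "squeeze" is the grip in N (left out, the last holds). Time passes only in rows, so rows that repeat a pose let the fingers close. It gives the time, the measured TCP pose, the force and the opening at its end, in the units of the state.
- bot.read_state(): the state, without advancing time (a new reading comes with each control period).
- bot.get_image(name): name is "side" or "top" or "wrist"; returns the picture (420x560x3 uint8, red, green, blue); there is no depth.
- bot.camera_params(name): a dict with "vfov" (degrees; the focal length in pixels is half the picture's height over the tangent of half this angle, whatever the lens; pixels are square), "cx", "cy" (the principal point, pixels), "pose" (4x4, takes a point from camera to world coordinates); the wrist camera has in their place "tool_from_camera" (4x4, takes a point from camera to tool coordinates, whose origin is the TCP and whose axes are the flange's). Camera axes: x right, y down, z forward; pixel columns grow to the right and rows downward; lengths in m; the calibration is good to about 2 mm. A picture is of the moment at which its call begins: read the wrist's pose just before it. camera_params takes no time and is no camera call.
- bot.sign_off(): hands the job in, once; it reports no verdict.
Trained networks look in the newest picture that a camera, given by its name, has taken for a name from the list of things; names that differ only in an ending like _2 or _b are one class to them, and where a whole thing is asked for, a point or a joint stands for the part that bears it (a point fixed in the world has none). Each returns a list of dicts, best first, with "confidence" (0 to 1); they miss things now and then, are a little off and sometimes report something else, mostly with a low value. They report only what shows in the picture. A call takes as long as a camera call. They do not tell look-alikes from the thing itself.
- bot.search_frame(thing, camera): "location" ([x, y, z] in m, in world coordinates, good to about 4 mm: the middle of the surface that is visible of it).
- bot.regions_of(thing, camera): "mask" (420x560 bool, what is visible of it).
The state is a dict: "clock": time; "q": joint angles; "dq": joint speeds; "joint_efforts": joint torques, N m; "tcp_pos": TCP position; "tcp_rot": TCP orientation; "force": force on the tool from outside, world axes, zero at the start; "ft_torque": the same for the moment, N m; "finger_gap": opening from 0.0 (shut) to 1.0 (fully open).
Only numpy, scipy, OpenCV 4.12 (cv2) and the standard library are available. Lean on these libraries where they do the work, as an engineer would, in place of code of your own. Each camera call takes 0.05 s, during which the arm holds its last target.

TASK

Take the mounting post with the spring channel nut from the parts tray and fit it into the rig's strut channel, about midway between the two angle brackets: feel it into the slot lengthwise, push it down against its spring without forcing it, twist it a quarter turn clockwise (seen from above) while it is down, and let it rise so that its grooves catch the channel lips and the post stands upright on its own. Do not disturb the other two posts in the tray.

Things in the scene. Friction and masses are not known exactly. Their poses are not given: they have to be found in the camera images.
- post_mid (a point): Mounting post (loose, 0.1 kg) standing in the tray, 100 mm tall: spring foot, coil spring, steel nut, 10 mm round stud, then a square aluminium post 14 x 14 mm, 51 mm tall, faces square to x and y. This point is the square post's centre: 25.5 mm below its top, 35.5 mm above the nut's top, 74.5 mm above the foot's underside (spring free). z up. Half a turn makes no difference.
- nut_mid (a point): Centre of the post's nut, 40 mm below post_mid, same axes. Nut 34 mm long (x), 21 mm wide (y), 9 mm thick; on top two grooves along y, 3 mm deep, 5 mm wide, at x = +-12.1 mm. Its corners (+x,-y) and (-x,+y) are rounded, so in the channel it turns clockwise seen from above, and its square corners stop on the side walls at about 95 deg (square across at 90); the other way it jams.
- nut_post: The whole mounting post: origin at the centre of the underside of its free spring foot, axes as post_mid; it stands on the tray's floor, 4 mm above the table. The foot (28 mm in x, 18 mm in y, 2 mm thick) yields straight up towards the nut: 3.2 N starts it, then 0.8 N more for each mm; solid after 12.5 mm (13 N).
- slot_mid (a point): Nominal middle of the strut channel's slot, level with the top of its lips; y along, x across, z up. The channel (41 x 41 x 340 mm) is bolted tight through slotted holes and really sits up to 5 mm off this point in +x or -x: find it by feel or sight. Slot 22 mm wide: 0.5 mm play each side of the nut. Lips 9.5 mm wide, edges turned down 7 mm, 2.5 mm thick; inside 36 mm wide, floor 38.5 mm below.
- rig: Breadboard 250 x 340 x 12 mm, fixed, with the channel near the robot and a clamped mouse 38 mm tall beyond; origin under its centre, slot_mid at (-55, 0, 53) mm. Height of post_mid above slot_mid: 74.5 mm foot meets lips, 44.5 nut meets lips, 36 foot meets channel floor; below 28.5 nut clear under lips, can turn; 23.5 spring solid; 31.5 locked, lips in grooves. Over 35 N spoils lips or nut.
- gap_mid (a point): Point midway between the two steel angle brackets bolted on the channel, level with the top of the lips; axes as slot_mid, and like it nominal in x. The brackets' 40 x 40 mm feet lie on the lips from 60 to 100 mm either side in y; their outer legs rise 45 mm above the lips.
- pedestal_mid (a point): Centre of another post in the tray, to be left alone: round, 13 mm thick on a 32 mm round flange, 82 mm tall, loose.
- standoff_mid (a point): Centre of another post in the tray, to be left alone: plain hexagonal stand-off, 19 mm across flats, 70 mm tall, loose. The posts stand about 85 mm apart; the tray's rim is 14 mm high.
Things that resemble listed ones, but are neither listed nor needed, are in the scene too. Leave any yellow look-alike of the nut_post alone.

How it is judged (in metres and radians):
On the way, in this order (a step that is already met when the one before it is completed fails the run):
1. The nut is pressed down through the slot between the brackets, clear below the lips, still lengthwise (z of post_mid in the frame of slot_mid below 0.029 m and angle between the x axis of post_mid and the y axis of slot_mid, either way round below 0.3 rad and x of post_mid in the frame of slot_mid between -0.008 and 0.008 m and y of post_mid in the frame of gap_mid between -0.05 and 0.05 m), for 0.05 s.
2. The nut is turned across the channel while it is down (z of post_mid in the frame of slot_mid below 0.0295 m and angle between the x axis of post_mid and the x axis of slot_mid, either way round below 0.3 rad and x of post_mid in the frame of slot_mid between -0.008 and 0.008 m and y of post_mid in the frame of gap_mid between -0.05 and 0.05 m), for 0.05 s.
At the end, for the whole second after the job is handed in: The post stands upright (within 4 degrees) and at rest in the channel, its nut across the channel (within 8 degrees) and risen with the lips in its grooves (post_mid 30 to 33.5 mm above the lips), within 18 mm of midway between the brackets (z of post_mid in the frame of slot_mid between 0.03 and 0.0335 m and x of post_mid in the frame of slot_mid between -0.008 and 0.008 m and y of post_mid in the frame of gap_mid between -0.018 and 0.018 m and angle between the x axis of post_mid and the x axis of slot_mid, either way round below 0.14 rad and angle between post_mid's own z axis and vertical below 0.07 rad and linear speed of nut_post below 0.01 m/s); the robot touches nothing.
It fails at once if the post is forced against the rig with more than 35 N (contact force between nut_post and rig above 35 N).
It fails at once if the round post in the tray is disturbed (moved 20 mm) (distance of pedestal_mid from where it was at the start of the episode above 0.02 m).
It fails at once if the hexagonal stand-off in the tray is disturbed (moved 20 mm) (distance of standoff_mid from where it was at the start of the episode above 0.02 m).
It also fails if it takes over 72 s, if anything falls off the work surface, if the arm or the gripper's body presses on something with over 40 N, if the wrist force passes 120 N, or if a joint passes its speed limit or range.

## Working session

There is one attempt and no reset: what is moved stays moved. The work goes in short steps, Python scripts to look and compute and a tool call to move; the robot and the scene stay as the last step left them, time stands still between calls to the robot, and variables do not carry over. Pictures are saved under pics/ and viewed, and the job is handed in when it is done.

Besides the shell and the picture viewer there is one more tool, called after "Request:" as a command line: name --argument value ..., lists and objects as JSON in quotes. arm_command: Moves the arm, as the interface text tells. Its arguments: {"type":"object","properties":{"travel":{"type":"array","items":{"type":"array","items":{"type":"number"}}},"delta_rot":{"type":"array","items":{"type":"array","items":{"type":"number"}}},"claw":{"type":"array","items":{"type":"number"}},"squeeze":{"type":"number"}},"required":["travel","delta_rot","claw"]}

```bash
mkdir -p pics
cat > h.py <<'E'
import numpy as np, cv2
from workcell import bot
from scipy.spatial.transform import Rotation as R
def save(n,f):
    im=bot.get_image(n); cv2.imwrite('pics/'+f,im[:,:,::-1]); return im
def cam(n):
    p=bot.camera_params(n); f=210/np.tan(np.radians(p['vfov']/2))
    if 'pose' in p: T=np.array(p['pose'])
    else:
        s=bot.read_state(); W=np.eye(4); W[:3,:3]=R.from_euler('xyz',s['tcp_rot'],degrees=True).as_matrix(); W[:3,3]=s['tcp_pos']; T=W@np.array(p['tool_from_camera'])
    return f,p['cx'],p['cy'],T
def px2w(n,u,v,z,c=None):
    f,cx,cy,T=c or cam(n); d=T[:3,:3]@np.array([(u-cx)/f,(v-cy)/f,1]); o=T[:3,3]; return o+d*(z-o[2])/d[2]
def w2px(n,P,c=None):
    f,cx,cy,T=c or cam(n); q=T[:3,:3].T@(np.array(P)-T[:3,3]); return np.array([cx+f*q[0]/q[2],cy+f*q[1]/q[2]])
E
python3 - <<'E'
from h import *
np.set_printoptions(precision=4,suppress=True)
s=bot.read_state();print({k:np.round(v,4) for k,v in s.items()})
for n in['top','side','wrist']:
    save(n,n+'0.png'); print(n,bot.camera_params(n))
for t in['nut_post','post_mid','nut_mid','rig','pedestal_mid','standoff_mid']:
    for n in ['top','side']:
        print(t,n,[(np.round(d['location'],4),round(d['confidence'],2)) for d in bot.search_frame(t,n)])
E
```

```text
{'clock': np.float64(0.0), 'q': array([-82.135 ,  30.2789,  82.1562,  -0.0025,  67.6859, -10.227 ]), 'dq': array([-0.0115,  0.0429, -0.0866,  0.0771, -0.1138,  0.0285]), 'joint_efforts': array([  0.0001, -44.0043, -17.6589,   0.0634,   0.0583,  -0.0002]), 'tcp_pos': array([ 0.194 , -0.5934,  0.2216]), 'tcp_rot': array([-179.8805,   -0.0192,   18.0929]), 'force': array([-0.6496,  0.619 ,  0.2445]), 'ft_torque': array([-0.0348,  0.015 ,  0.0042]), 'finger_gap': np.float64(1.001)}
top {'vfov': 43.91714309284681, 'cx': 281.95006938815055, 'cy': 202.6261869414973, 'pose': array([[ 0.019 , -0.9963,  0.0844,  0.4078],
       [-0.9995, -0.0212, -0.0252, -0.0544],
       [ 0.0269, -0.0839, -0.9961,  1.0735],
       [ 0.    ,  0.    ,  0.    ,  1.    ]])}
side {'vfov': 45.41547604152212, 'cx': 287.9540098109637, 'cy': 211.69011476958542, 'pose': array([[-0.8476, -0.2916,  0.4433,  0.0398],
       [-0.5304,  0.4386, -0.7255,  0.693 ],
       [ 0.0171, -0.8501, -0.5264,  0.6256],
       [ 0.    ,  0.    ,  0.    ,  1.    ]])}
wrist {'vfov': 63.86351448859453, 'cx': 278.9183491445503, 'cy': 209.6
[... 786 characters left out ...]
.0501]), 0.6)]
nut_mid top [(array([ 0.3693, -0.3308,  0.0415]), 0.86), (array([ 0.373 , -0.2562,  0.0382]), 0.79), (array([ 0.6233, -0.2308,  0.0356]), 0.79), (array([ 0.4863, -0.2634,  0.0429]), 0.61)]
nut_mid side [(array([ 0.6229, -0.2268,  0.0427]), 0.86), (array([ 0.4834, -0.2598,  0.0491]), 0.69)]
rig top [(array([0.5873, 0.1853, 0.0109]), 0.95)]
rig side [(array([0.5594, 0.2368, 0.0132]), 0.71), (array([ 0.5015, -0.1736,  0.0435]), 0.64)]
pedestal_mid top [(array([ 0.5116, -0.3478,  0.0077]), 0.47)]
pedestal_mid side [(array([ 0.5101, -0.3505,  0.041 ]), 0.69)]
standoff_mid top [(array([ 0.4997, -0.1809,  0.0714]), 0.49)]
standoff_mid side [(array([ 0.4994, -0.1715,  0.0452]), 0.64)]
```

View pics/top0.png

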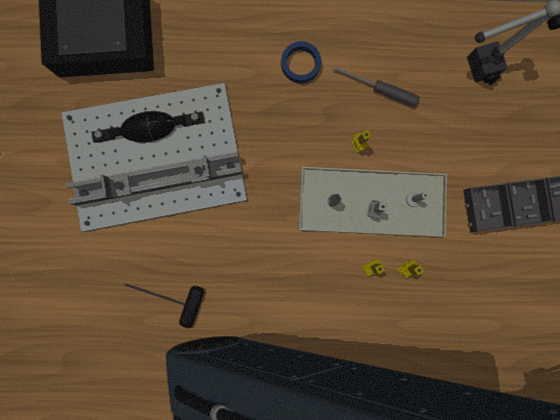

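View pics/side0.png

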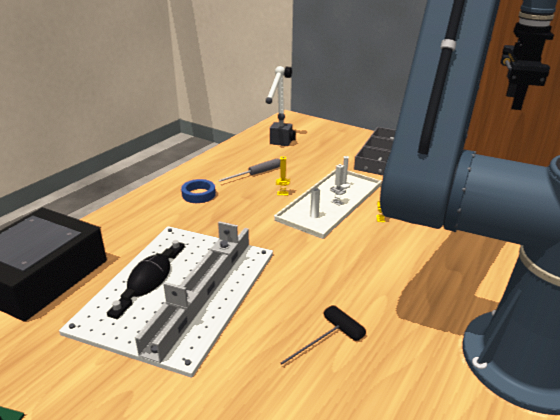

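Top view: the tray is at px (300–447, 168–237), with our post at (377,209) between the stand-off (335,200) and the pedestal (417,199). The three yellow look-alikes are outside it. The rig is at left with its corners at (63,112), (226,84), (246,201) and (81,231), yawed about 9°.

Run:
```python
from h import *
np.set_printoptions(precision=4,suppress=True)
im=cv2.imread('pics/top0.png')
a=cv2.resize(im[75:240,55:255],None,fx=4,fy=4,interpolation=cv2.INTER_CUBIC); cv2.imwrite('pics/rigz.png',a[:600])
b=cv2.resize(im[160:245,290:455],None,fx=4.8,fy=4.8,interpolation=cv2.INTER_CUBIC); cv2.imwrite('pics/trayz.png',b)
c=cam('top')
C=[px2w('top',u,v,.012,c) for u,v in [(63,112),(226,84),(246,201),(81,231)]]
for p in C:print(p)
print(np.mean(C,0))
m=[x for x in bot.regions_of('rig','top')]
for x in m: 
    k=x['mask'].astype(np.uint8);print(x['confidence'],k.sum(),cv2.minAreaRect(cv2.findNonZero(k)))
```

```text
[0.6748 0.3718 0.012 ]
[0.7428 0.0398 0.012 ]
[ 0.4995 -0.0077  0.012 ]
[0.4317 0.3228 0.012 ]
[0.5872 0.1817 0.012 ]
0.66 18982 ((149.30116271972656, 156.95150756835938), (122.28568267822266, 174.5776824951172), 79.26110076904297)
```

View pics/rigz.png

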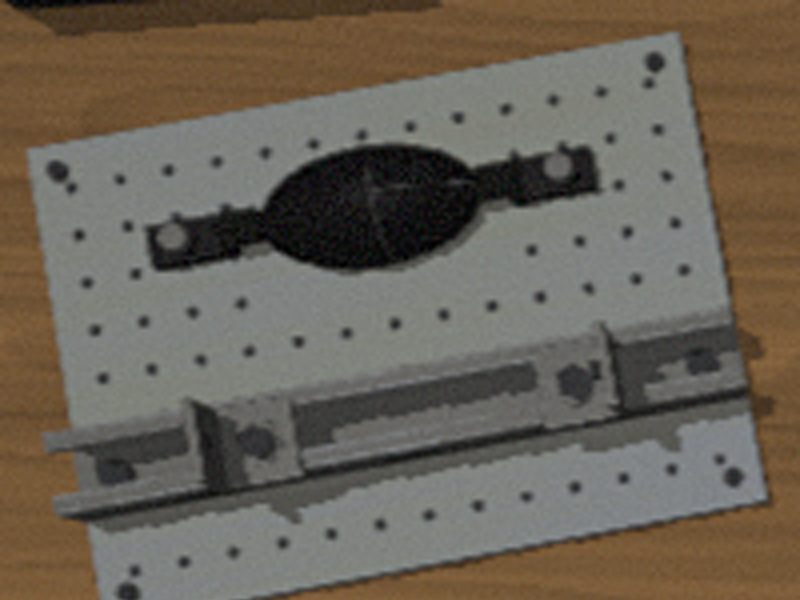

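View pics/trayz.png

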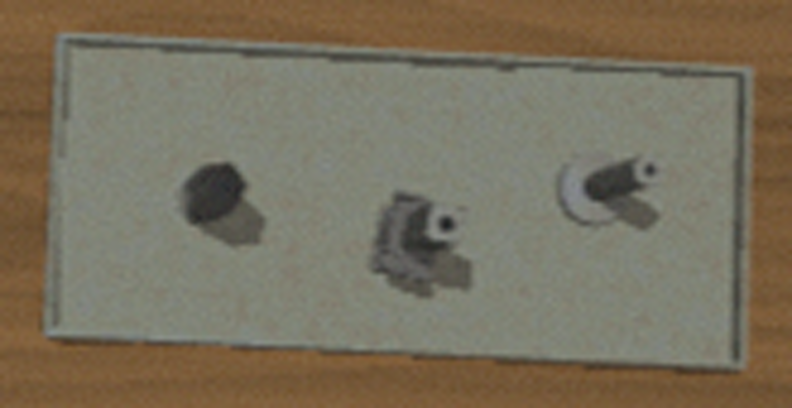

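Request:
arm_command --travel '[[0.055, -0.032, 0], [0.11, -0.064, 0], [0.165, -0.097, 0.0], [0.22, -0.13, 0.0], [0.275, -0.162, 0.0], [0.33, -0.194, 0.0], [0.375, -0.22, 0.0], [0.381, -0.224, 0.0], [0.381, -0.224, 0.0]]' --delta_rot '[[0, 0, 0], [0, 0, 0], [0, 0, 0], [0, 0, 0], [0, 0, 0], [0, 0, 0], [0, 0, 0], [0, 0, 0], [0, 0, 0]]' --claw '[0.05, 0.05, 0.05, 0.05, 0.05, 0.05, 0.05, 0.05, 0.05]' --squeeze 40

```text
clock: 1.92
tcp_pos: [0.4868, -0.2627, 0.2226]
tcp_rot: [180.0, 0.0, 18.2]
force: [-0.6, -0.6, -0.5]
finger_gap: 0.574
```

Run:
```python
from h import *
np.set_printoptions(precision=4,suppress=True)
s=bot.read_state();print({k:np.round(v,4) for k,v in s.items()})
save('wrist','w1.png')
for t in['nut_post','post_mid','nut_mid']:
    print(t,[(np.round(d['location'],4),round(d['confidence'],2)) for d in bot.search_frame(t,'wrist')])
m=bot.regions_of('nut_mid','wrist')
for i,x in enumerate(m):
    k=x['mask'].astype(np.uint8);print(x['confidence'],k.sum(),cv2.minAreaRect(cv2.findNonZero(k)))
```

```text
{'clock': np.float64(1.925), 'q': array([-39.9075,  24.6827,  92.4978,  -0.0434,  62.8139,  31.9272]), 'dq': array([-2.2865, -0.0802,  0.105 , -0.3445, -0.0059, -0.0901]), 'joint_efforts': array([  1.1917, -38.4261, -16.4786,   0.1706,   0.0051,   0.0225]), 'tcp_pos': array([ 0.4868, -0.2627,  0.2226]), 'tcp_rot': array([179.9749,   0.0299,  18.1851]), 'force': array([-0.6253, -0.5782, -0.5025]), 'ft_torque': array([ 0.0374, -0.0383, -0.0143]), 'finger_gap': np.float64(0.574)}
nut_post [(array([ 0.373 , -0.3329,  0.0372]), 0.93), (array([ 0.3753, -0.2617,  0.0346]), 0.92), (array([ 0.6228, -0.2334,  0.0626]), 0.66), (array([ 0.492 , -0.2635,  0.0619]), 0.58), (array([0.5412, 0.0192, 0.0113]), 0.28)]
post_mid [(array([ 0.3749, -0.3351,  0.0383]), 0.97), (array([ 0.4928, -0.2618,  0.0677]), 0.75), (array([ 0.6209, -0.2369,  0.0672]), 0.74), (array([ 0.3746, -0.2582,  0.0355]), 0.64)]
nut_mid [(array([ 0.6219, -0.2361,  0.0653]), 0.87), (array([ 0.37  , -0.3331,  0.0384]), 0.74), (array([ 0.5052, -0.1856,  0.0732]), 0.73), (array([ 0.3743, -0.2589,  0.0336]), 0.72), (array([ 0.4928, -0.2615,  0.0637]), 0.55)]
0.95 573 ((310.7862243652344, 305.56549072265625), (62.659427642822266, 23.792726516723633), 76.32869720458984)
0.87 906 ((283.6999816894531, 190.09999084472656), (27.280031204223633, 40.696441650390625), 26.56505012512207)
0.83 858 ((247.0, 275.5), (33.0, 30.0), 90.0)
0.63 1039 ((299.0, 38.5000114440918), (44.09526824951172, 27.01170539855957), 79.69515228271484)
```

View pics/w1.png

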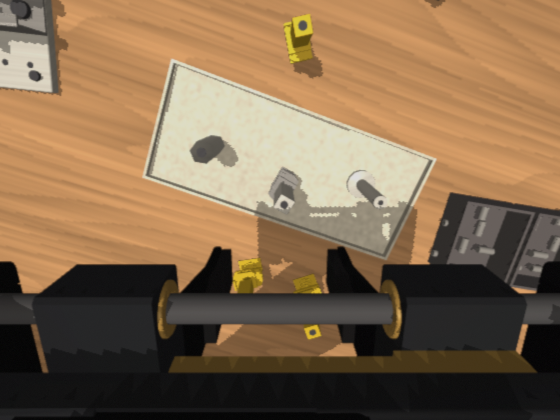

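Run:
```python
import cv2
im=cv2.imread('pics/w1.png')
cv2.imwrite('pics/w1z.png',cv2.resize(im[155:225,245:330],None,fx=8,fy=8,interpolation=cv2.INTER_CUBIC))
```

```text
(no output)
```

View pics/w1z.png

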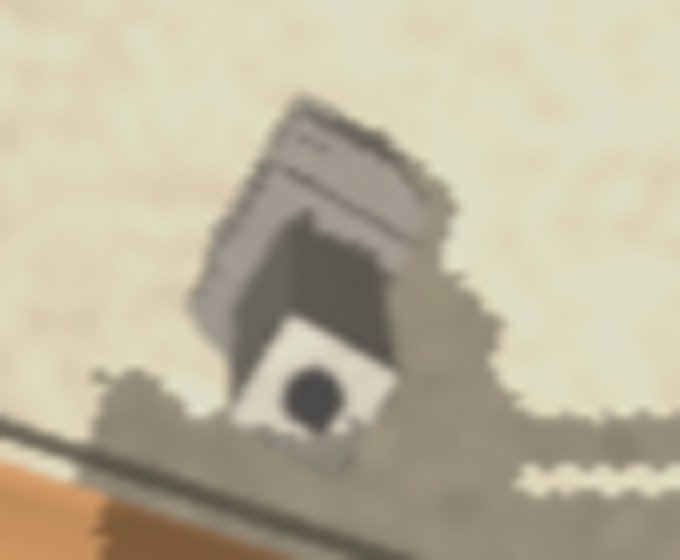

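Run:
```python
from h import *
np.set_printoptions(precision=4,suppress=True)
c=cam('wrist'); q=lambda x,y,z: px2w('wrist',245+x/8-.44,155+y/8-.44,z,c)
print(bot.read_state()['tcp_pos'])
print('hole',q(314,398,.104))
C=[q(*p,.104) for p in[(293,315),(397,378),(340,470),(232,415)]]
for p in C: print(p)
ang=lambda a,b: np.degrees(np.arctan2(*(a-b)[[1,0]]))
print('sq',ang(C[0],C[1]),ang(C[0],C[3]), np.linalg.norm(C[0]-C[1]),np.linalg.norm(C[0]-C[3]))
a,b=q(300,95,.043),q(190,300,.043); print('nut long',ang(a,b),np.linalg.norm(a-b))
a,b=q(275,165,.043),q(415,245,.043); print('groove',ang(a,b))
a,b=q(310,95,.043),q(375,133,.043); print('end',ang(a,b))
ct=cam('top')
print('top hole', px2w('top',290+447/4.8-.4,160+224/4.8-.4,.104,ct))
# tray edges
print('tray yaw', ang(px2w('wrist',172,61,.014,c),px2w('wrist',434,159,.014,c)))
```

```text
[ 0.4859 -0.2642  0.2226]
hole [ 0.4867 -0.2676  0.104 ]
[ 0.4948 -0.2626  0.104 ]
[ 0.4916 -0.2754  0.104 ]
[ 0.4798 -0.2728  0.104 ]
[ 0.4821 -0.2597  0.104 ]
sq 75.97063650817245 -12.60376756342416 0.013271159144923397 0.012995112451136229
nut long -10.022160689120382 0.030466390445396216
groove 77.83722749850493
end 77.51554764416261
top hole [ 0.4871 -0.2683  0.104 ]
tray yaw 88.3303116420432
```

Request:
arm_command --travel '[[0, 0.0038, 0], [0, 0.0038, 0], [0, 0.0038, 0.0], [0, 0.0038, 0.04], [0, 0.0038, 0.08], [0, 0.0038, 0.095], [0, 0.0038, 0.095]]' --delta_rot '[[0, 0, 0.18], [0, 0, 0.36], [0, 0, 0.536], [0, 0, 0.536], [0, 0, 0.536], [0, 0, 0.536], [0, 0, 0.536]]' --claw '[0.05, 0.05, 0.05, 0.05, 0.05, 0.05, 0.05]'

```text
clock: 3.05
tcp_pos: [0.4873, -0.2668, 0.1269]
tcp_rot: [-180.0, 0.1, -12.7]
force: [0.0, -0.6, -0.5]
finger_gap: 0.576
```

Run:
```python
from h import *
np.set_printoptions(precision=4,suppress=True)
s=bot.read_state();print(s['tcp_pos'],s['tcp_rot'],s['q'])
save('wrist','w2.png');save('side','s2.png')
print(w2px('wrist',[.4869,-.2679,.104]))
im=cv2.imread('pics/s2.png')
cv2.imwrite('pics/s2z.png',cv2.resize(im[100:250,260:460],None,fx=4,fy=4,interpolation=cv2.INTER_CUBIC))
s=bot.read_state();print(s['tcp_pos'],s['tcp_rot'])
```

```text
[ 0.4873 -0.2668  0.1269] [-179.9514    0.0951  -12.6795] [-40.2214  32.5056  97.1194  -0.0011  50.4819  62.4588]
[281.5998 249.0534]
[ 0.4886 -0.2674  0.1286] [179.9404  -0.1169 -12.6493]
```

View pics/w2.png

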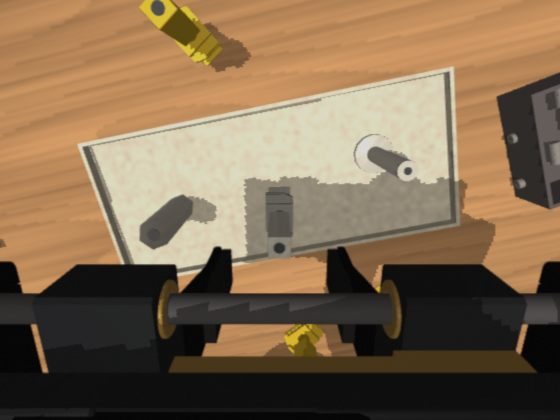

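View pics/s2z.png

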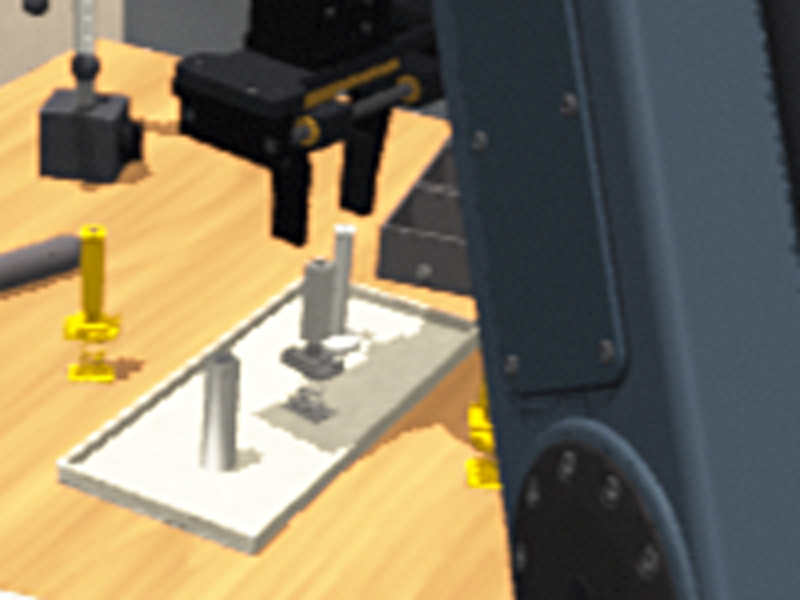

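Request:
arm_command --travel '[[-0.001, -0.0008, 0.03], [-0.001, -0.0008, 0.055], [-0.001, -0.0008, 0.064], [-0.001, -0.0008, 0.064], [-0.001, -0.0008, 0.064], [-0.001, -0.0008, 0.064], [-0.001, -0.0008, 0.064], [-0.001, -0.0008, 0.064], [-0.001, -0.0008, 0.064]]' --delta_rot '[[0, 0, 0], [0, 0, 0], [0, 0, 0], [0, 0, 0], [0, 0, 0], [0, 0, 0], [0, 0, 0], [0, 0, 0], [0, 0, 0]]' --claw '[0.05, 0.05, 0.05, 0.05, 0.0, 0.0, 0.0, 0.0, 0.0]' --squeeze 45

```text
clock: 4.28
tcp_pos: [0.4871, -0.2655, 0.0636]
tcp_rot: [180.0, -0.0, -12.6]
force: [0.0, -0.2, 1.0]
finger_gap: 0.156
```

Run:
```python
from h import *
np.set_printoptions(precision=4,suppress=True)
for i in range(3):
    s=bot.read_state();print(s['tcp_pos'],s['tcp_rot'],s['force'],s['finger_gap']*87)
    save('wrist','w3.png')
save('side','s3.png')
im=cv2.imread('pics/s3.png')
cv2.imwrite('pics/s3z.png',cv2.resize(im[100:250,260:460],None,fx=4,fy=4,interpolation=cv2.INTER_CUBIC))
```

```text
[ 0.4871 -0.2655  0.0636] [179.9971  -0.0063 -12.6171] [ 0.0352 -0.2209  1.0327] 13.548760819467617
[ 0.4871 -0.2654  0.0636] [179.9983  -0.002  -12.616 ] [ 0.2032 -0.5258  0.7882] 13.393689984718764
[ 0.4871 -0.2654  0.0636] [-179.9997   -0.0021  -12.6197] [-0.5023 -0.2043  0.9906] 13.660573636199757
```

View pics/s3z.png

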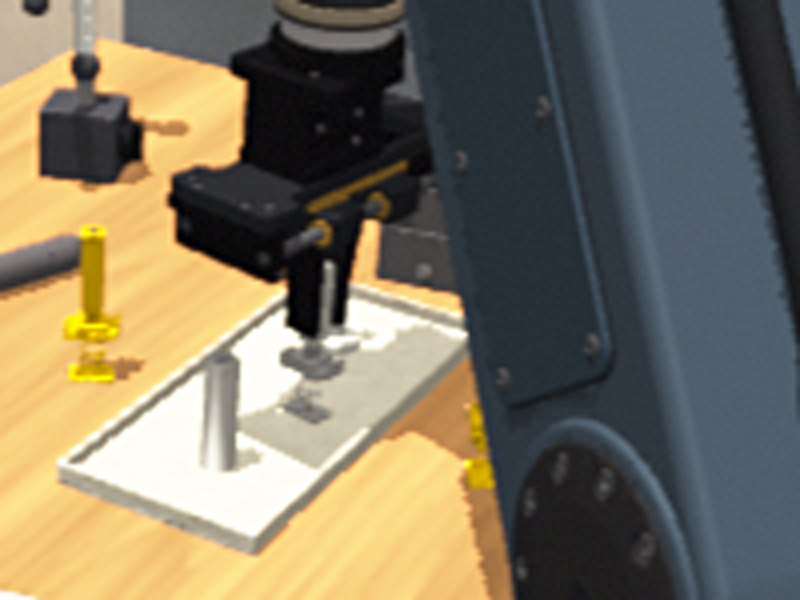

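Both fingers closed on the square post (opening 13.5 mm) and it stays upright. I'll lift and carry it.

Request:
arm_command --travel '[[0, 0, -0.04], [0, 0, -0.095], [0, 0, -0.14], [-0.007, -0.055, -0.14], [-0.014, -0.112, -0.14], [-0.021, -0.17, -0.14], [-0.028, -0.228, -0.14], [-0.035, -0.286, -0.14], [-0.042, -0.344, -0.14], [-0.049, -0.4, -0.14]]' --delta_rot '[[0, 0, 0], [0, 0, 0], [0, 0, 0], [0, 0, -0.18], [0, 0, -0.36], [0, 0, -0.54], [0, 0, -0.72], [0, 0, -0.9], [0, 0, -1.08], [0, 0, -1.26]]' --claw '[0, 0, 0, 0, 0, 0, 0, 0, 0, 0]'

```text
clock: 5.72
tcp_pos: [0.5264, 0.1376, 0.2033]
tcp_rot: [-180.0, 0.0, 59.9]
force: [-0.2, -1.5, -1.6]
finger_gap: 0.159
```

Run:
```python
from h import *
np.set_printoptions(precision=4,suppress=True)
s=bot.read_state();print(s['clock'],s['tcp_pos'],s['tcp_rot'],s['force'],s['finger_gap']*87)
save('wrist','w4.png')
s=bot.read_state();print(s['clock'],s['tcp_pos'],s['tcp_rot'],s['force'],s['finger_gap']*87)
```

```text
5.725 [0.5264 0.1376 0.2033] [-179.9884    0.0124   59.9257] [-0.2311 -1.4907 -1.6328] 13.803934407358371
5.775 [0.5264 0.1443 0.2035] [-179.8808   -0.3207   60.37  ] [1.7626 2.4398 0.1616] 13.54380395633013
```

View pics/w4.png

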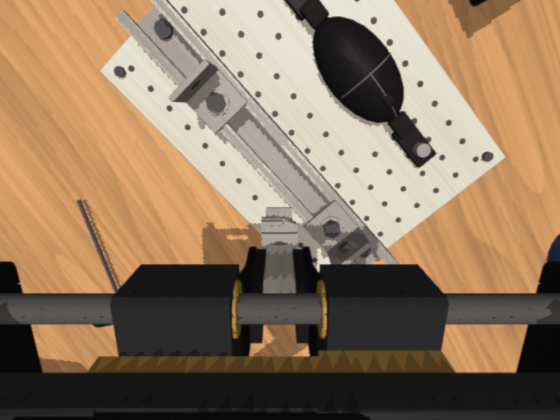

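Request:
arm_command --travel '[[0.01, -0.004, 0], [0.02, -0.008, 0], [0.034, -0.012, 0], [0.034, -0.012, 0], [0.034, -0.012, 0], [0.034, -0.012, 0], [0.034, -0.012, 0]]' --delta_rot '[[0, 0, -0.18], [0, 0, -0.36], [0, 0, -0.54], [0, 0, -0.728], [0, 0, -0.728], [0, 0, -0.728], [0, 0, -0.728]]' --claw '[0, 0, 0, 0, 0, 0, 0]'

```text
clock: 6.65
tcp_pos: [0.5334, 0.1708, 0.2035]
tcp_rot: [-180.0, -0.0, 101.2]
force: [0.6, 0.4, -0.4]
finger_gap: 0.159
```

Run:
```python
from h import *
np.set_printoptions(precision=4,suppress=True)
for i in range(2):
    s=bot.read_state();print(s['clock'],s['tcp_pos'],s['tcp_rot'],s['force'],s['finger_gap']*87,s['q'])
    save('wrist','w5.png')
save('side','s5.png')
```

```text
6.65 [0.5334 0.1708 0.2035] [-179.9894   -0.0001  101.1794] [ 0.5971  0.3507 -0.4179] 13.87456250037706 [ 6.3217 26.5874 92.6843 -0.001  60.7389 -4.8573]
6.7 [0.5335 0.1708 0.2035] [-179.9957    0.      101.1956] [ 0.7217  0.2132 -1.0382] 13.729997153012475 [ 6.3203 26.5879 92.6786 -0.0004 60.7378 -4.8751]
```

View pics/w5.png

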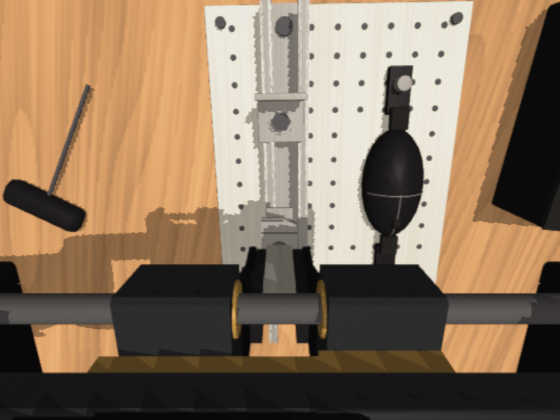

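View pics/s5.png

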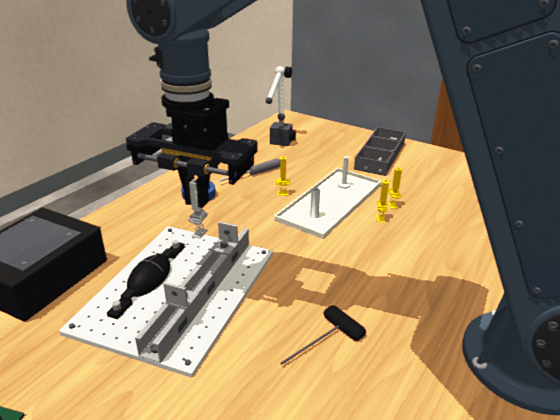

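Run:
```python
import cv2
im=cv2.imread('pics/w5.png')
a=cv2.resize(im[0:75,240:330],None,fx=8,fy=8,interpolation=cv2.INTER_CUBIC)
b=cv2.resize(im[90:165,240:330],None,fx=8,fy=8,interpolation=cv2.INTER_CUBIC)
c=cv2.resize(im[150:250,220:340],None,fx=6,fy=6,interpolation=cv2.INTER_CUBIC)
cv2.imwrite('pics/a.png',a);cv2.imwrite('pics/b.png',b);cv2.imwrite('pics/c.png',c)
```

```text
(no output)
```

View pics/a.png

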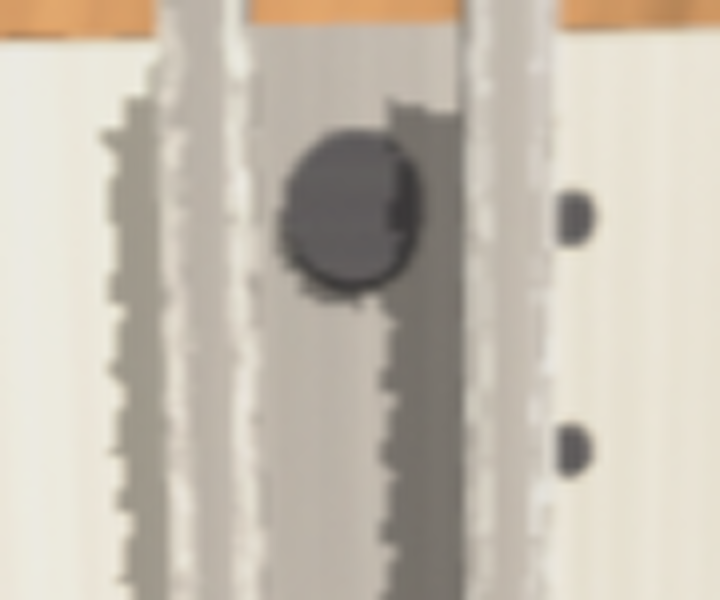

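View pics/b.png

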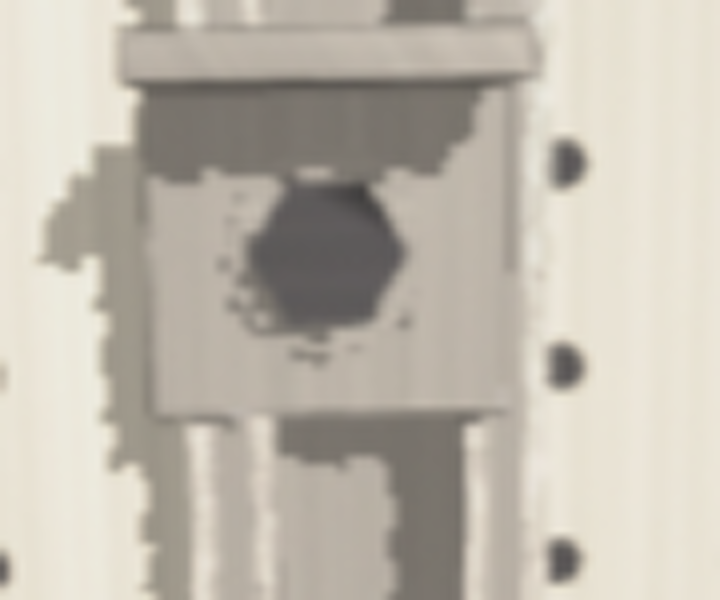

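View pics/c.png

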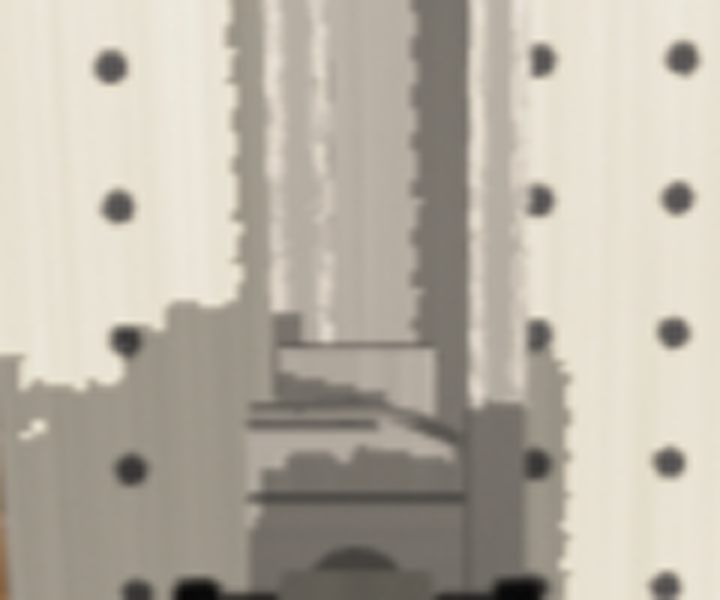

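Run:
```python
from h import *
np.set_printoptions(precision=4,suppress=True)
c=cam('wrist'); s=bot.read_state(); T0=np.array(s['tcp_pos']); Rt=R.from_euler('xyz',s['tcp_rot'],degrees=True).as_matrix()
A=lambda x,y,z: Rt.T@(px2w('wrist',240+x/8-.44,0+y/8-.44,z,c)-T0)
B=lambda x,y,z: Rt.T@(px2w('wrist',240+x/8-.44,90+y/8-.44,z,c)-T0)
C=lambda x,y,z: Rt.T@(px2w('wrist',220+x/6-.42,150+y/6-.42,z,c)-T0)
z=.053
for n,L in dict(outL=[A(160,5,z),A(175,595,z),B(190,500,z),C(266,150,z)],slotL=[A(248,5,z),A(262,595,z),B(275,500,z),C(328,200,z)],slotR=[A(462,5,z),A(466,595,z),B(466,500,z),C(470,200,z)],outR=[A(558,5,z),A(550,595,z),C(525,200,z)]).items():
    L=np.array(L); p=np.polyfit(L[:,0],L[:,1],1); print(n,L[:,:2].tolist(),'y at0 %.4f ang %.2f'%(p[1],np.degrees(p[0])))
zt=T0[2]+.0149-.0355
print('nut L/R top',C(248,410,zt),C(465,497,zt),C(248,497,zt))
print('bracket: leg top front/back', B(320,80,.098), B(320,25,.098),'foot end',B(320,415,.056))
# board edges
px=lambda u,v: Rt.T@(px2w('wrist',u,v,.012,c)-T0)
print('board L',px(206,7),px(222,250),'R',px(472,3),px(437,260),'top',px(206,6),px(472,1))
```

```text
outL [[0.1643445578626597, -0.015598550316941667], [0.10833652756420514, -0.014943459358730773], [0.0412350116902986, -0.014261222030506357], [0.020180449938099143, -0.013988025364472573]] y at0 -0.0138 ang -0.63
slotL [[0.1643416256465483, -0.006626208304686767], [0.10833275078560585, -0.00554449419905334], [0.04123019211899609, -0.0044596073245950435], [0.012171331684820388, -0.0043026236748399775]] y at0 -0.0040 ang -0.90
slotR [[0.16433449473598105, 0.015193796100850677], [0.10832389451801375, 0.016495386708616864], [0.04121936179706505, 0.01756613647002944], [0.01215942931229766, 0.01812776728417319]] y at0 0.0184 ang -1.08
outR [[0.16433129568738764, 0.024982623732660105], [0.1083202476676026, 0.025571010035744687], [0.012154819046271085, 0.026815956903801525]] y at0 0.0269 ang -0.70
nut L/R top [ 0.0205 -0.0102  0.0206] [0.0116 0.0106 0.0206] [ 0.0116 -0.0104  0.0206]
bracket: leg top front/back [0.0864 0.0006 0.1056] [0.0913 0.0006 0.1056] foot end [0.0512 0.0007 0.1476]
board L [ 0.1697 -0.0674  0.1916] [-0.0749 -0.0648  0.1916] R [0.1729 0.1788 0.1916] [-0.0876  0.182   0.1916] top [ 0.1705 -0.0674  0.1916] [0.1745 0.1785 0.1916]
```

Wrist view: the slot edges run parallel to the tool x axis within 0.8°. The slot centre lies about 6.8 mm to tool +y of the nut, so the channel is about 4.7 mm off nominal in +x. The gap centre is about 9 mm to tool −x. I'll correct for these and come down to just above the lips.

Request:
arm_command --travel '[[-0.005, 0.004, 0], [-0.009, 0.0067, 0.02], [-0.009, 0.0067, 0.05], [-0.009, 0.0067, 0.07], [-0.009, 0.0067, 0.0785], [-0.009, 0.0067, 0.0785], [-0.009, 0.0067, 0.0785]]' --delta_rot '[[0, 0, -0.013], [0, 0, -0.013], [0, 0, -0.013], [0, 0, -0.013], [0, 0, -0.013], [0, 0, -0.013], [0, 0, -0.013]]' --claw '[0, 0, 0, 0, 0, 0, 0]'

```text
clock: 7.68
tcp_pos: [0.5427, 0.1636, 0.1259]
tcp_rot: [179.9, 0.0, 102.0]
force: [0.7, 1.0, -0.3]
finger_gap: 0.159
```

Run:
```python
from h import *
np.set_printoptions(precision=4,suppress=True)
for i in range(2):
    s=bot.read_state();print(s['clock'],s['tcp_pos'],s['tcp_rot'],s['force'],s['ft_torque'],s['finger_gap']*87)
    im=save('wrist','w6.png')[:,:,::-1]
cv2.imwrite('pics/w6a.png',cv2.resize(im[90:190,220:340],None,fx=6,fy=6,interpolation=cv2.INTER_CUBIC))
cv2.imwrite('pics/w6b.png',cv2.resize(im[170:270,220:340],None,fx=6,fy=6,interpolation=cv2.INTER_CUBIC))
im=save('side','s6.png')[:,:,::-1]
cv2.imwrite('pics/s6z.png',cv2.resize(im[180:330,120:280],None,fx=4,fy=4,interpolation=cv2.INTER_CUBIC))
```

```text
7.675 [0.5427 0.1636 0.1259] [179.8914   0.011  102.0301] [ 0.6626  0.9745 -0.3013] [-0.0438 -0.1448  0.0161] 13.81200973905435
7.725 [0.5427 0.1636 0.126 ] [179.8805   0.0129 102.0331] [-0.0545 -0.4839 -1.1671] [ 0.0316 -0.1045  0.0493] 13.60433061099769
```

View pics/w6.png

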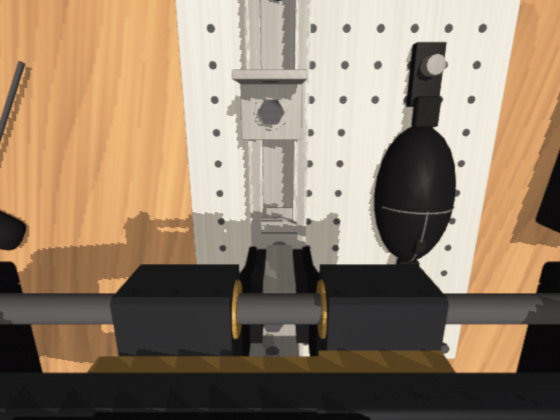

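View pics/w6a.png

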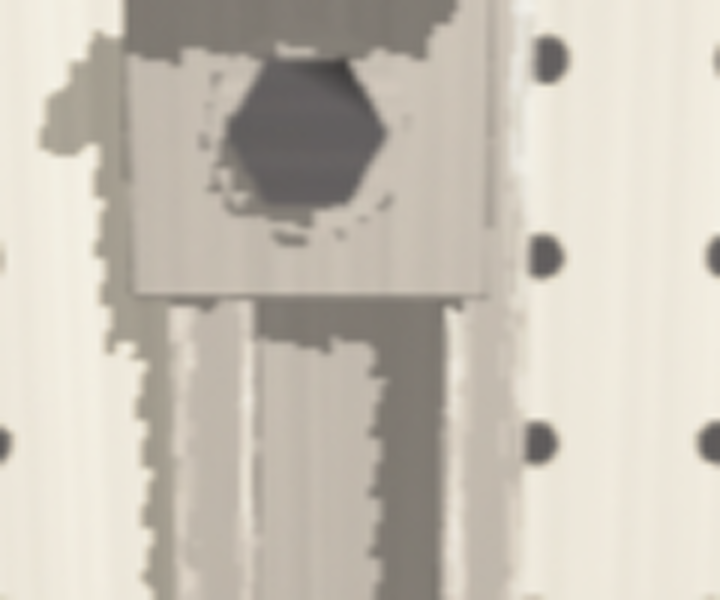

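View pics/w6b.png

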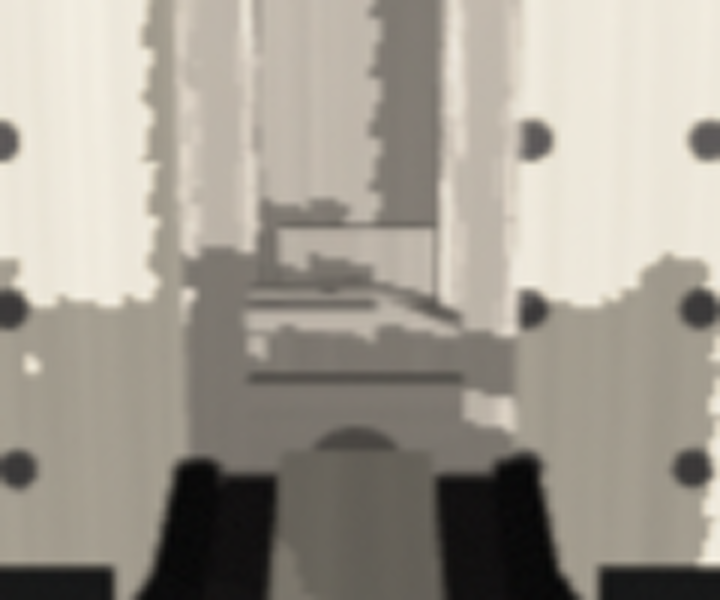

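View pics/s6z.png

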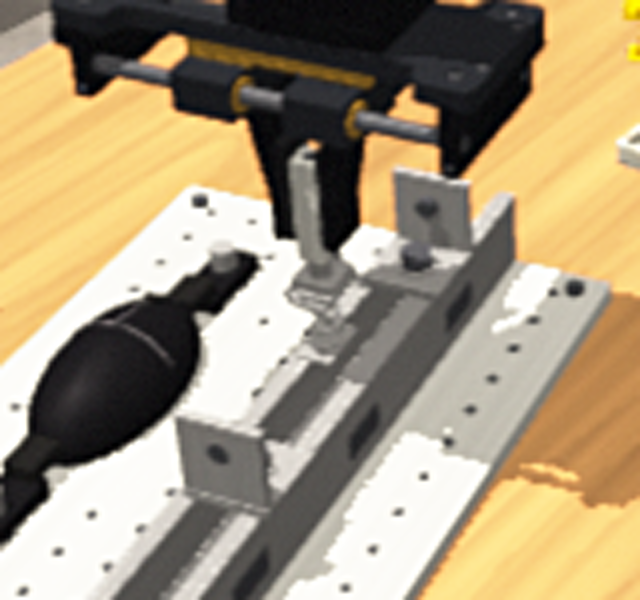

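Run:
```python
from h import *
np.set_printoptions(precision=4,suppress=True)
c=cam('wrist'); s=bot.read_state(); T0=np.array(s['tcp_pos']); Rt=R.from_euler('xyz',s['tcp_rot'],degrees=True).as_matrix()
B=lambda x,y,z: Rt.T@(px2w('wrist',220+x/6-.42,170+y/6-.42,z,c)-T0)
A=lambda x,y,z: Rt.T@(px2w('wrist',220+x/6-.42,90+y/6-.42,z,c)-T0)
z=.053
for n,L in dict(outL=[A(170,350,z),A(180,590,z),B(184,235,z)],slotL=[A(250,350,z),A(254,590,z),B(258,235,z)],slotR=[A(443,350,z),A(442,590,z),B(441,200,z)],outR=[A(523,350,z),A(520,590,z),B(516,235,z)]).items():
    print(n,np.array(L)[:,:2].tolist())
zt=T0[2]+.0149-.0355
print('nut',B(247,300,zt)[:2],B(463,320,zt)[:2],B(248,378,zt)[:2],B(463,378,zt)[:2])
zf=T0[2]-.0596+.002
print('foot',B(278,226,zf)[:2],B(436,226,zf)[:2])
print('footend bracket',A(320,296,.056)[:2])
# left board edge direction
px=lambda u,v: Rt.T@(px2w('wrist',u,v,.012,c)-T0)
print(px(176,5),px(192,200),px(519,5),px(473,250))
```

```text
outL [[0.05404223478872999, -0.021297002283945106], [0.025700630309325557, -0.02088009060483973], [0.010124581434077103, -0.02079775160566942]]
slotL [[0.05403585759262606, -0.012086176494658018], [0.025692186806401264, -0.012056520126222773], [0.010114671055066199, -0.011807342701335845]]
slotR [[0.05402046809183624, 0.010141462180423971], [0.025670729487870664, 0.010366657082815929], [0.014511823409212641, 0.010379727635280908]]
outR [[0.05401408715186014, 0.019357695386018246], [0.0256618243467335, 0.019672645503753694], [0.010080105638693283, 0.019549402262591414]]
nut [ 0.0195 -0.0103] [0.0174 0.0103] [ 0.0115 -0.0103] [0.0115 0.0104]
foot [ 0.0158 -0.0088] [0.0158 0.0092]
footend bracket [ 0.0604 -0.0039]
[ 0.1515 -0.0742  0.1138] [ 0.0055 -0.0737  0.1138] [0.1516 0.1739 0.1142] [-0.0409  0.173   0.1142]
```

Request:
arm_command --travel '[[0, -0.0008, 0.006], [0, -0.0008, 0.014], [0, -0.0008, 0.022], [0, -0.0008, 0.03], [0, -0.0008, 0.036], [0, -0.0008, 0.04], [0, -0.0008, 0.04], [0, -0.0008, 0.04]]' --delta_rot '[[0, 0, 0], [0, 0, 0], [0, 0, 0], [0, 0, 0], [0, 0, 0], [0, 0, 0], [0, 0, 0], [0, 0, 0]]' --claw '[0, 0, 0, 0, 0, 0, 0, 0]'

```text
clock: 8.82
tcp_pos: [0.5413, 0.1634, 0.0852]
tcp_rot: [180.0, 0.0, 102.0]
force: [0.1, -0.6, -1.2]
finger_gap: 0.155
```

Run:
```python
from h import *
np.set_printoptions(precision=4,suppress=True)
for i in range(3):
    s=bot.read_state();print(s['clock'],s['tcp_pos'],s['tcp_rot'],s['force'],s['ft_torque'],s['finger_gap']*87)
    im=save('wrist','w7.png')[:,:,::-1]
cv2.imwrite('pics/w7b.png',cv2.resize(im[170:270,220:340],None,fx=6,fy=6,interpolation=cv2.INTER_CUBIC))
im=save('side','s7.png')[:,:,::-1]
cv2.imwrite('pics/s7z.png',cv2.resize(im[180:330,120:280],None,fx=4,fy=4,interpolation=cv2.INTER_CUBIC))
```

```text
8.825 [0.5413 0.1634 0.0852] [179.9708   0.0039 102.0324] [ 0.1351 -0.6229 -1.1855] [ 0.0048 -0.1191 -0.0524] 13.523947803690636
8.875 [0.5413 0.1634 0.0853] [179.9609   0.0041 102.0329] [-0.0064 -0.5798 -0.8898] [ 0.0528 -0.0933  0.0192] 13.55272206212561
8.925 [0.5414 0.1634 0.0854] [179.956    0.0044 102.0317] [-0.5235 -0.2633 -0.3126] [ 0.0374 -0.1371  0.0134] 13.717662059936464
```

View pics/w7b.png

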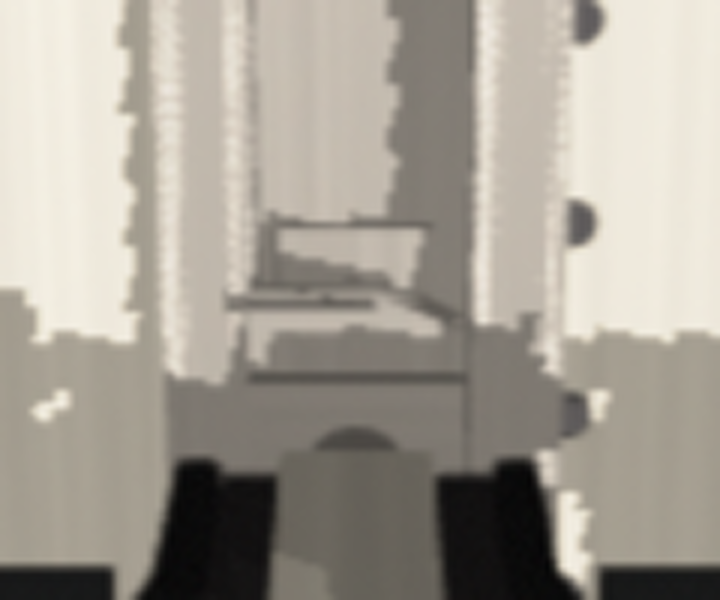

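View pics/s7z.png

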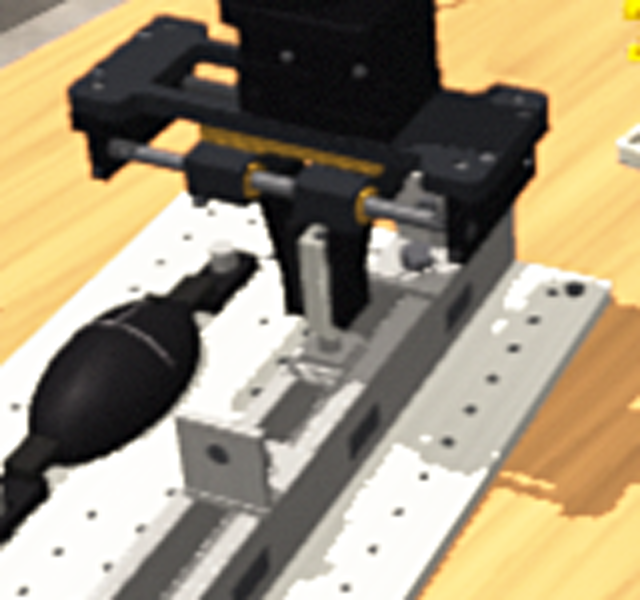

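Run:
```python
from h import *
np.set_printoptions(precision=4,suppress=True)
c=cam('wrist'); s=bot.read_state(); T0=np.array(s['tcp_pos']); Rt=R.from_euler('xyz',s['tcp_rot'],degrees=True).as_matrix()
B=lambda x,y,z: Rt.T@(px2w('wrist',220+x/6-.42,170+y/6-.42,z,c)-T0)
z=.053
for n,L in dict(outL=[B(152,10,z),B(168,370,z)],slotL=[B(256,10,z),B(253,270,z)],slotR=[B(474,10,z),B(470,300,z)],outR=[B(572,10,z),B(552,350,z)]).items():
    print(n,np.array(L)[:,:2].tolist())
zt=T0[2]+.0149-.0355
print('nut',B(228,300,zt)[:2],B(468,320,zt)[:2],B(248,378,zt)[:2],B(467,378,zt)[:2])
im=cv2.imread('pics/w7.png').astype(float).mean(2)
for r in (180,190,200): print(r,im[r-2:r+3,240:320].mean(0).round().astype(int).tolist())
```

```text
outL [[0.045268489476952084, -0.019734717604392365], [0.007930138619845071, -0.019211007920040695]]
slotL [[0.04526214601528891, -0.009622625672076729], [0.018704789977025012, -0.010321795046387045]]
slotR [[0.04524884695664114, 0.011577361149044207], [0.015487534225812035, 0.011666027391565286]]
outR [[0.04524286751566366, 0.021109168871520246], [0.010081012586170992, 0.02014541293543268]]
nut [ 0.0195 -0.0121] [0.0174 0.0108] [ 0.0115 -0.0103] [0.0115 0.0108]
180 [227, 195, 159, 156, 163, 195, 211, 218, 219, 208, 193, 186, 184, 184, 184, 184, 187, 210, 222, 213, 197, 175, 176, 188, 189, 188, 190, 190, 188, 186, 185, 184, 187, 190, 190, 188, 188, 189, 188, 187, 186, 186, 186, 185, 168, 139, 125, 123, 122, 123, 124, 124, 125, 125, 124, 123, 124, 123, 119, 172, 218, 225, 213, 197, 191, 188, 187, 187, 187, 187, 190, 190, 188, 195, 201, 221, 230, 230, 229, 229]
190 [216, 202, 173, 157, 159, 176, 202, 216, 219, 213, 196, 186, 184, 183, 183, 183, 184, 196, 208, 207, 196, 178, 167, 178, 187, 187, 188, 189, 187, 185, 184, 183, 186, 190, 190, 187, 187, 187, 186, 185, 185, 185, 185, 185, 173, 146, 127, 124, 123, 123, 123, 125, 125, 124, 124, 124, 124, 125, 127, 172, 214, 220, 206, 191, 188, 187, 186, 186, 185, 185, 186, 188, 193, 211, 215, 224, 232, 231, 230, 228]
200 [218, 194, 171, 156, 157, 164, 195, 214, 220, 214, 196, 185, 183, 182, 182, 182, 184, 194, 207, 206, 195, 178, 156, 168, 185, 186, 187, 189, 187, 185, 183, 182, 185, 189, 190, 186, 186, 186, 186, 185, 184, 184, 185, 184, 178, 152, 128, 124, 122, 123, 124, 125, 125, 125, 124, 124, 124, 124, 137, 181, 218, 213, 196, 189, 187, 185, 184, 184, 184, 184, 186, 194, 199, 209, 215, 225, 231, 231, 229, 228]
```

Request:
arm_command --travel '[[0, 0.0005, 0], [0, 0.0005, 0.001], [0, 0.0005, 0.0017], [0, 0.0005, 0.0022], [0, 0.0005, 0.0027], [0, 0.0005, 0.0032], [0, 0.0005, 0.0036]]' --delta_rot '[[0, 0, 0], [0, 0, 0], [0, 0, 0], [0, 0, 0], [0, 0, 0], [0, 0, 0], [0, 0, 0]]' --claw '[0, 0, 0, 0, 0, 0, 0]'

```text
clock: 9.9
tcp_pos: [0.5416, 0.1634, 0.0814]
tcp_rot: [180.0, -0.0, 102.0]
force: [0.8, -1.1, -1.3]
finger_gap: 0.157
```

Run:
```python
from h import *
np.set_printoptions(precision=4,suppress=True)
s=bot.read_state();print(s['clock'],s['tcp_pos'],s['tcp_rot'],s['force'],s['ft_torque'],s['finger_gap']*87)
```

```text
9.9 [0.5416 0.1634 0.0814] [179.9965  -0.0007 102.0304] [ 0.7709 -1.0747 -1.2947] [-0.0835 -0.096   0.0224] 13.668858818748259
```

Request:
arm_command --travel '[[0, 0, 0.0005], [0, 0, 0.001], [0, 0, 0.0015], [0, 0, 0.002], [0, 0, 0.0025], [0, 0, 0.003]]' --delta_rot '[[0, 0, 0], [0, 0, 0], [0, 0, 0], [0, 0, 0], [0, 0, 0], [0, 0, 0]]' --claw '[0, 0, 0, 0, 0, 0]'

```text
clock: 10.65
tcp_pos: [0.5416, 0.1634, 0.0784]
tcp_rot: [180.0, 0.0, 102.0]
force: [-0.4, 0.8, -1.0]
finger_gap: 0.161
```

Run:
```python
from h import *
np.set_printoptions(precision=4,suppress=True)
s=bot.read_state();print(s['clock'],s['tcp_pos'],s['tcp_rot'],s['force'],s['ft_torque'],s['finger_gap']*87)
im=save('wrist','w8.png')[:,:,::-1]
cv2.imwrite('pics/w8b.png',cv2.resize(im[170:270,220:340],None,fx=6,fy=6,interpolation=cv2.INTER_CUBIC))
s=bot.read_state();print(s['clock'],s['tcp_pos'],s['tcp_rot'],s['force'],s['ft_torque'],s['finger_gap']*87)
```

```text
10.65 [0.5416 0.1634 0.0784] [179.9934   0.0012 102.029 ] [-0.4131  0.8467 -1.0264] [ 0.0066 -0.1741  0.0435] 14.004812701611387
10.7 [0.5416 0.1635 0.0784] [179.9945  -0.0008 102.0328] [ 0.8133 -0.433  -1.1082] [ 0.004  -0.1834 -0.0356] 13.723590134146388
```

View pics/w8b.png

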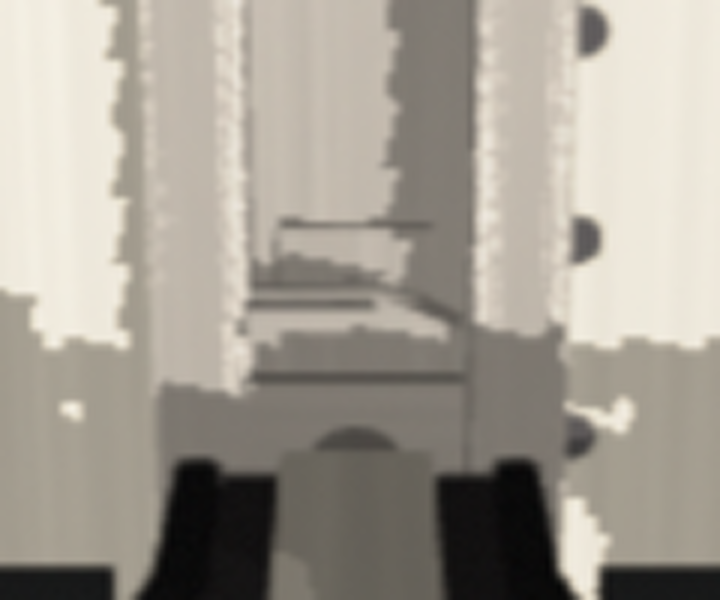

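The nut has entered the slot with no contact force. I'll keep going down onto the spring.

Request:
arm_command --travel '[[0, 0, 0.001], [0, 0, 0.002], [0, 0, 0.003], [0, 0, 0.004], [0, 0, 0.005], [0, 0, 0.006], [0, 0, 0.007]]' --delta_rot '[[0, 0, 0], [0, 0, 0], [0, 0, 0], [0, 0, 0], [0, 0, 0], [0, 0, 0], [0, 0, 0]]' --claw '[0, 0, 0, 0, 0, 0, 0]'

```text
clock: 11.58
tcp_pos: [0.5416, 0.1635, 0.0718]
tcp_rot: [180.0, 0.0, 102.0]
force: [-0.6, 0.5, 4.8]
finger_gap: 0.158
```

Run:
```python
from h import *
np.set_printoptions(precision=4,suppress=True)
s=bot.read_state();print(s['clock'],s['tcp_pos'],s['tcp_rot'],s['force'],s['ft_torque'],s['finger_gap']*87)
```

```text
11.575 [0.5416 0.1635 0.0718] [179.984    0.0021 102.0353] [-0.5666  0.461   4.8252] [-0.0111  0.028  -0.0112] 13.710319196563576
```

Request:
arm_command --travel '[[0, 0, 0.001], [0, 0, 0.002], [0, 0, 0.003], [0, 0, 0.004], [0, 0, 0.005], [0, 0, 0.006], [0, 0, 0.007], [0, 0, 0.007]]' --delta_rot '[[0, 0, 0], [0, 0, 0], [0, 0, 0], [0, 0, 0], [0, 0, 0], [0, 0, 0], [0, 0, 0], [0, 0, 0]]' --claw '[0, 0, 0, 0, 0, 0, 0, 0]'

```text
clock: 12.58
tcp_pos: [0.5417, 0.1635, 0.0653]
tcp_rot: [180.0, 0.0, 102.0]
force: [-1.5, 0.2, 10.1]
finger_gap: 0.154
```

Run:
```python
from h import *
np.set_printoptions(precision=4,suppress=True)
for i in range(2):
    s=bot.read_state();print(s['clock'],s['tcp_pos'],s['tcp_rot'],s['force'],s['ft_torque'],s['finger_gap']*87)
    im=save('wrist','w9.png')[:,:,::-1]
cv2.imwrite('pics/w9b.png',cv2.resize(im[170:270,220:340],None,fx=6,fy=6,interpolation=cv2.INTER_CUBIC))
```

```text
12.575 [0.5417 0.1635 0.0653] [179.9749   0.0046 102.0378] [-1.543   0.164  10.0763] [ 0.0006  0.3176 -0.0009] 13.360077323137695
12.625 [0.5417 0.1635 0.0653] [179.9719   0.0031 102.0358] [-1.0279  0.3713  9.0685] [-0.1045  0.2566  0.0323] 13.753937511993932
```

View pics/w9b.png

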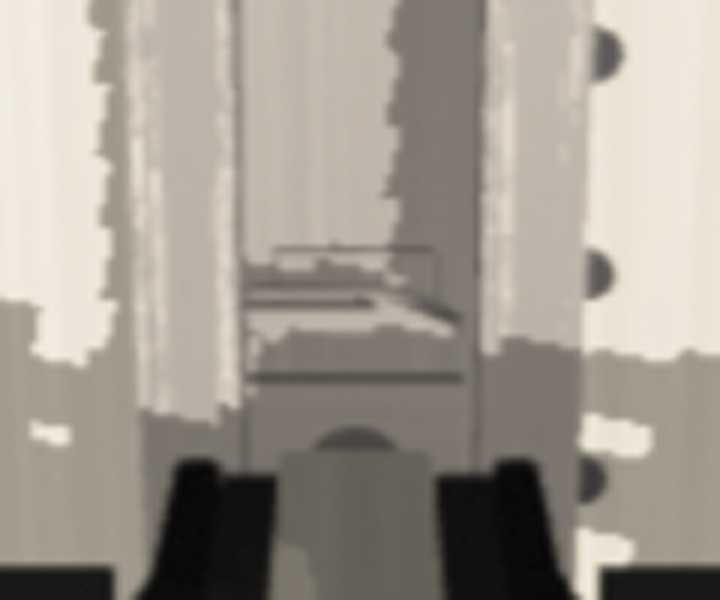

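Request:
arm_command --travel '[[0, 0, 0.0008], [0, 0, 0.0015], [0, 0, 0.0015], [0, 0, 0.0015], [0, 0, 0.0015], [0, 0, 0.0015]]' --delta_rot '[[0, 0, 0], [0, 0, 0], [0, 0, 0.1], [0, 0, 0.2], [0, 0, 0.3], [0, 0, 0.4]]' --claw '[0, 0, 0, 0, 0, 0]'

```text
clock: 13.42
tcp_pos: [0.5423, 0.1635, 0.0641]
tcp_rot: [179.9, -0.0, 78.9]
force: [-1.2, -0.2, 11.1]
finger_gap: 0.156
```

Run:
```python
from h import *
np.set_printoptions(precision=4,suppress=True)
for i in range(2):
    s=bot.read_state();print(s['clock'],s['tcp_pos'],s['tcp_rot'],s['force'],s['ft_torque'],s['finger_gap']*87)
    im=save('wrist','w10.png')[:,:,::-1]
cv2.imwrite('pics/w10b.png',cv2.resize(im[170:270,220:340],None,fx=6,fy=6,interpolation=cv2.INTER_CUBIC))
```

```text
13.425 [0.5423 0.1635 0.0641] [179.8975  -0.0266  78.9456] [-1.2006 -0.2077 11.0956] [-0.0008  0.1981  0.0532] 13.612674379764574
13.475 [0.5423 0.1635 0.0642] [179.8985  -0.0266  78.7962] [-1.1126  0.423  10.8751] [-0.0503  0.1964  0.0351] 13.719311753952347
```

View pics/w10b.png

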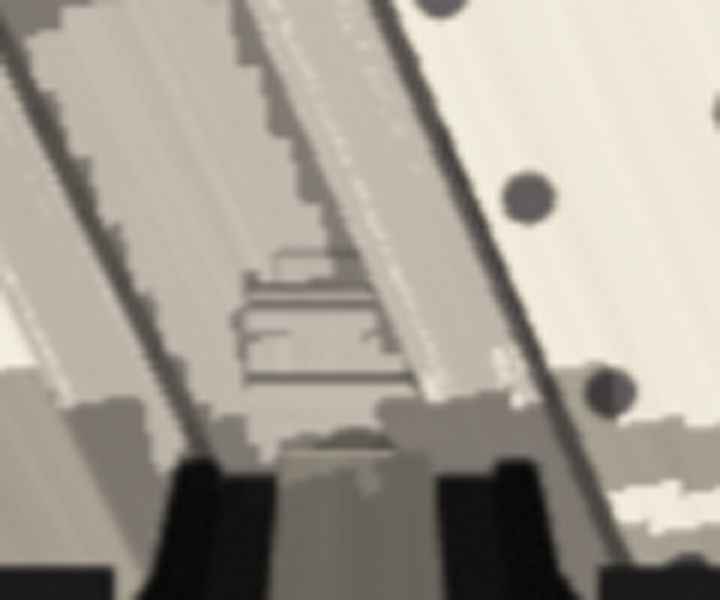

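Request:
arm_command --travel '[[0, 0, 0], [0, 0, 0], [0, 0, 0], [0, 0, 0], [0, 0, 0], [0, 0, 0], [0, 0, 0], [0, 0, 0], [0, 0, 0]]' --delta_rot '[[0, 0, 0.13], [0, 0, 0.26], [0, 0, 0.39], [0, 0, 0.52], [0, 0, 0.65], [0, 0, 0.78], [0, 0, 0.91], [0, 0, 1.04], [0, 0, 1.08]]' --claw '[0, 0, 0, 0, 0, 0, 0, 0, 0]'

```text
clock: 14.65
tcp_pos: [0.5423, 0.1638, 0.0642]
tcp_rot: [180.0, -0.1, 17.1]
force: [-1.8, 1.3, 10.7]
finger_gap: 0.156
```

Run:
```python
from h import *
np.set_printoptions(precision=4,suppress=True)
for i in range(2):
    s=bot.read_state();print(s['clock'],s['tcp_pos'],s['tcp_rot'],s['force'],s['ft_torque'],s['finger_gap']*87)
    im=save('wrist','w11.png')[:,:,::-1]
cv2.imwrite('pics/w11b.png',cv2.resize(im[170:270,220:340],None,fx=6,fy=6,interpolation=cv2.INTER_CUBIC))
```

```text
14.65 [0.5423 0.1638 0.0642] [179.9977  -0.1183  17.1367] [-1.8363  1.2748 10.7195] [0.1739 0.3283 0.0763] 13.580772952880533
14.7 [0.5423 0.1638 0.0641] [179.9992  -0.1142  17.1021] [-2.3237  0.804  11.0352] [0.1536 0.279  0.0618] 13.592074152056412
```

View pics/w11b.png

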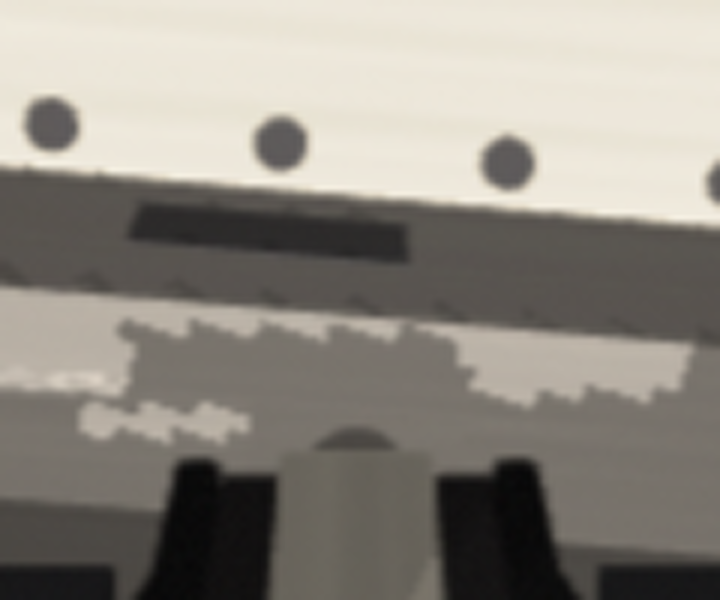

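Request:
arm_command --travel '[[0, 0, 0], [-0.0004, 0, 0], [-0.0004, 0, 0], [-0.0004, 0, 0]]' --delta_rot '[[0, 0, 0.05], [0, 0, 0.083], [0, 0, 0.083], [0, 0, 0.083]]' --claw '[0, 0, 0, 0]'

```text
clock: 15.25
tcp_pos: [0.5423, 0.1637, 0.0642]
tcp_rot: [-180.0, -0.2, 12.5]
force: [-0.9, 1.0, 11.0]
finger_gap: 0.155
```

Run:
```python
from h import *
np.set_printoptions(precision=4,suppress=True)
for i in range(2):
    s=bot.read_state();print(s['clock'],s['tcp_pos'],s['tcp_rot'],s['force'],s['ft_torque'],s['finger_gap']*87)
    im=save('wrist','w12.png')[:,:,::-1]
cv2.imwrite('pics/w12b.png',cv2.resize(im[170:270,220:340],None,fx=6,fy=6,interpolation=cv2.INTER_CUBIC))
```

```text
15.25 [0.5423 0.1637 0.0642] [-179.9896   -0.1604   12.4666] [-0.8875  1.0321 11.0268] [0.1946 0.2822 0.0021] 13.451918730380333
15.3 [0.5423 0.1637 0.0642] [-179.988    -0.1597   12.4621] [-0.684   0.1688  9.6721] [ 0.2251  0.2221 -0.0303] 13.841966495991176
```

View pics/w12b.png

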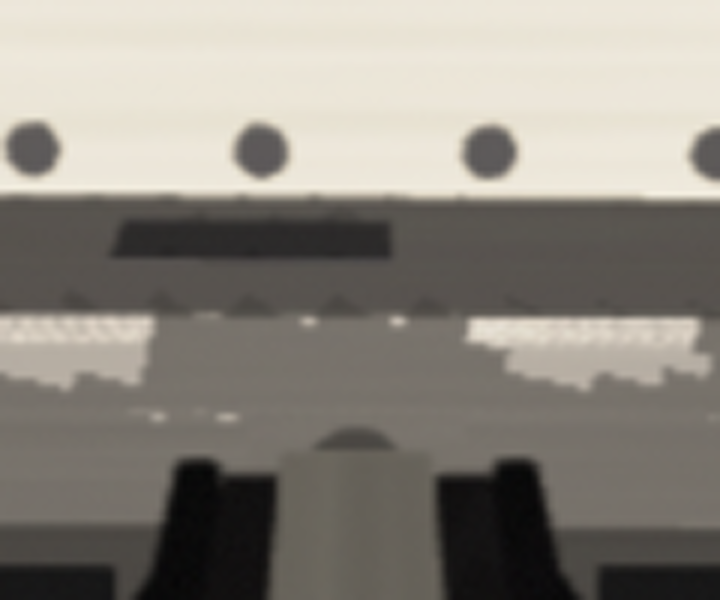

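Request:
arm_command --travel '[[0, 0, -0.001], [0, 0, -0.002], [0, 0, -0.003], [0, 0, -0.004], [0, 0, -0.0045], [0, 0, -0.0045]]' --delta_rot '[[0, 0, 0], [0, 0, 0], [0, 0, 0], [0, 0, 0], [0, 0, 0], [0, 0, 0]]' --claw '[0, 0, 0, 0, 0, 0]'

```text
clock: 16.1
tcp_pos: [0.5422, 0.1637, 0.0683]
tcp_rot: [-180.0, -0.2, 12.5]
force: [-0.2, 1.2, 7.1]
finger_gap: 0.153
```

Run:
```python
from h import *
np.set_printoptions(precision=4,suppress=True)
for i in range(2):
    s=bot.read_state();print(s['clock'],s['tcp_pos'],s['tcp_rot'],s['force'],s['ft_torque'],s['finger_gap']*87); save('wrist','w13.png')
```

```text
16.1 [0.5422 0.1637 0.0683] [-179.9884   -0.1517   12.464 ] [-0.1677  1.1532  7.1293] [ 0.2696  0.0886 -0.0242] 13.326753689213922
16.15 [0.5422 0.1637 0.0683] [-179.9867   -0.1511   12.4633] [-0.7883  1.0634  7.0485] [0.2357 0.0596 0.061 ] 13.324707990074405
```

Request:
arm_command --travel '[[0, 0, -0.0004], [0, 0, -0.0008], [0, 0, -0.0012], [0, 0, -0.0012]]' --delta_rot '[[0, 0, 0], [0, 0, 0], [0, 0, 0], [0, 0, 0]]' --claw '[0, 0, 0, 0]'

```text
clock: 16.7
tcp_pos: [0.5422, 0.1637, 0.0694]
tcp_rot: [-180.0, -0.1, 12.5]
force: [0.3, 1.4, 6.2]
finger_gap: 0.155
```

Run:
```python
from h import *
np.set_printoptions(precision=4,suppress=True)
for i in range(2):
    s=bot.read_state();print(s['clock'],s['tcp_pos'],s['tcp_rot'],s['force'],s['ft_torque'],s['finger_gap']*87); save('wrist','w13.png')
```

```text
16.7 [0.5422 0.1637 0.0694] [-179.985    -0.1481   12.4599] [0.3211 1.4159 6.2418] [ 0.23    0.102  -0.0227] 13.468900324693138
16.75 [0.5422 0.1637 0.0693] [-179.9863   -0.1484   12.464 ] [-0.5389  2.1872  6.4117] [0.2348 0.0446 0.0017] 13.786951083970953
```

Request:
arm_command --travel '[[0, 0, -0.0003], [0, 0, -0.0006], [0, 0, -0.0009], [0, 0, -0.0009]]' --delta_rot '[[0, 0, 0], [0, 0, 0], [0, 0, 0], [0, 0, 0]]' --claw '[0, 0, 0, 0]'

```text
clock: 17.3
tcp_pos: [0.5421, 0.1637, 0.0696]
tcp_rot: [-180.0, -0.1, 12.5]
force: [2.7, 2.4, 2.2]
finger_gap: 0.151
```

Run:
```python
from h import *
np.set_printoptions(precision=4,suppress=True)
for i in range(2):
    s=bot.read_state();print(s['clock'],s['tcp_pos'],s['tcp_rot'],s['force'],s['ft_torque'],s['finger_gap']*87); save('wrist','w13.png')
```

```text
17.3 [0.5421 0.1637 0.0696] [-179.984    -0.1231   12.4572] [2.6772 2.4464 2.1719] [ 0.5586 -0.3782  0.0102] 13.163702947814082
17.35 [0.5421 0.1637 0.0696] [-179.988    -0.1221   12.4662] [2.7477 3.07   1.738 ] [ 0.6054 -0.4905  0.0322] 13.33260620825911
```

At 31.5 mm the upward motion stopped and the spring load went over to the lips, so the grooves have caught. I'll release.

Request:
arm_command --travel '[[0, 0, 0], [0, 0, 0], [0, 0, 0], [0, 0, 0], [0, 0, 0], [0, 0, 0]]' --delta_rot '[[0, 0, 0], [0, 0, 0], [0, 0, 0], [0, 0, 0], [0, 0, 0], [0, 0, 0]]' --claw '[0.016, 0.02, 0.03, 0.04, 0.04, 0.04]'

```text
clock: 18.15
tcp_pos: [0.5411, 0.1633, 0.0696]
tcp_rot: [180.0, 0.0, 12.5]
force: [-0.2, 0.1, -0.1]
finger_gap: 0.451
```

Run:
```python
from h import *
np.set_printoptions(precision=4,suppress=True)
s=bot.read_state();print(s['clock'],s['tcp_pos'],s['tcp_rot'],s['force'],s['ft_torque'],s['finger_gap']*87); im=save('wrist','w14.png')[:,:,::-1]
cv2.imwrite('pics/w14b.png',cv2.resize(im[170:270,200:360],None,fx=5,fy=5,interpolation=cv2.INTER_CUBIC))
im=save('side','s14.png')[:,:,::-1]
cv2.imwrite('pics/s14z.png',cv2.resize(im[180:330,120:280],None,fx=4,fy=4,interpolation=cv2.INTER_CUBIC))
```

```text
18.15 [0.5411 0.1633 0.0696] [179.9998   0.0063  12.4798] [-0.2359  0.0811 -0.0621] [ 0.0286 -0.0253 -0.0136] 39.22896401859621
```

View pics/w14b.png

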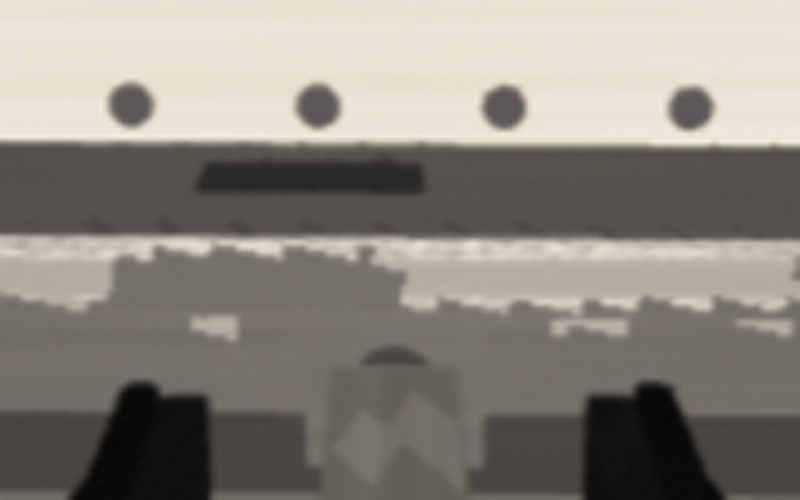

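View pics/s14z.png

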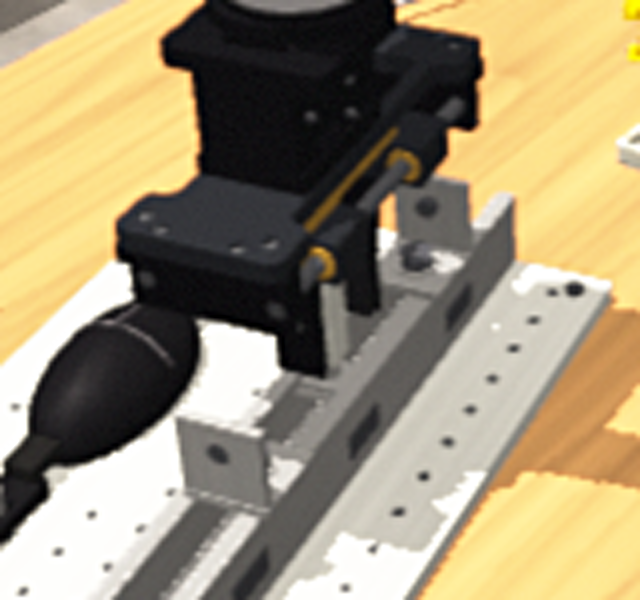

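Fingers are open and the post stays standing. I'll retreat straight up.

Request:
arm_command --travel '[[0, 0, -0.01], [0, 0, -0.04], [0, 0, -0.08], [0, 0, -0.12], [-0.05, 0, -0.16], [-0.07, 0, -0.18], [-0.07, 0, -0.18], [-0.07, 0, -0.18], [-0.07, 0, -0.18]]' --delta_rot '[[0, 0, 0], [0, 0, 0], [0, 0, 0], [0, 0, 0], [0, 0, 0], [0, 0, 0], [0, 0, 0], [0, 0, 0], [0, 0, 0]]' --claw '[0.04, 0.04, 0.04, 0.04, 0.04, 0.04, 0.04, 0.04, 0.04]'

```text
clock: 19.38
tcp_pos: [0.4733, 0.1482, 0.2487]
tcp_rot: [-180.0, 0.1, 12.5]
force: [-0.0, 0.2, 0.1]
finger_gap: 0.461
```

Run:
```python
from h import *
np.set_printoptions(precision=4,suppress=True)
s=bot.read_state();print(s['clock'],s['tcp_pos'],s['tcp_rot'],s['force'],s['q']); save('wrist','w15.png')
im=save('side','s15.png')[:,:,::-1]
a=cv2.resize(im[180:330,120:280],None,fx=4,fy=4,interpolation=cv2.INTER_CUBIC);cv2.imwrite('pics/s15z.png',a)
save('top','t15.png')
c=cam('side')
# predicted post top/bottom at side for expected pose
for z in (.053,.0845,.110): print(z,(w2px('side',[.5415,.1636,z],c)-[120,180])*4)
for t in['pedestal_mid','standoff_mid']:
    print(t,[(np.round(d['location'],4),round(d['confidence'],2)) for d in bot.search_frame(t,'side')])
```

```text
19.375 [0.4733 0.1482 0.2487] [-179.9891    0.0666   12.4723] [-0.0298  0.1526  0.0513] [ 4.4541 18.363  98.3746  0.0017 63.3299 81.981 ]
0.053 [330.7965 366.0825]
0.0845 [325.6682 310.2298]
0.11 [321.3748 263.4704]
pedestal_mid [(array([ 0.513 , -0.3485,  0.0337]), 0.57)]
standoff_mid [(array([ 0.504, -0.172,  0.044]), 0.61)]
```

View pics/w15.png

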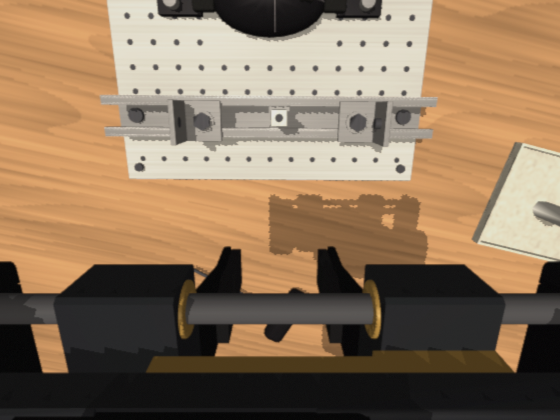

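View pics/s15z.png

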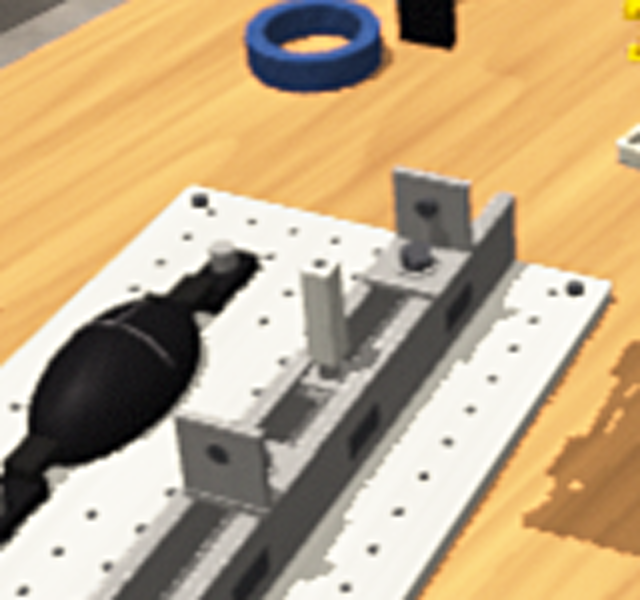

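The post stands midway: it is at px 279 and the bracket feet end at 221 and 340. It is upright, with its top where the side view predicts, and square to the channel. The other two posts have not moved.

```bash
python3 -c "
from workcell import bot
bot.sign_off(); print(bot.read_state()['clock'])"
```

```text
the job is handed in; nothing more can be done
the job is handed in; nothing more can be done
```

The mounting post is fitted in the strut channel, standing upright on its own midway between the two brackets. The job was handed in after about 19.5 s of the 72 s allowed.

**What I did:**
- I gripped the square post in the tray, carried it to the rig and lined it up by the wrist camera. The channel sits about 4.7 mm off nominal in +x, and the middle between the brackets is about 9 mm towards −y from the middle of the channel.
- The nut went through the slot without any contact force I could measure.
- I pressed the post down to about 26 mm above the lips, with about 11 N on the wrist sensor.
- I turned it 90° clockwise and let it rise. It stopped at about 31.5 mm, where the upward push on the gripper fell from 6 N to about 2 N as the lips took the spring load.
- I then opened the fingers and backed off.

**Last checks:**
- **Upright:** in the side view the post's top and bottom fall within about 5 px, in a 4× enlargement, of where an upright post should appear.
- **Position:** in the wrist view the post is at column 279, against a midpoint of 280.5 between the bracket feet.
- **Alignment:** the nut looked square across the channel before the rise, and the post's faces still look square to it.
- **Other posts:** the networks place both within about 5 mm of where they were at the start, which is near their own accuracy.
- **Robot:** the wrist force is zero and the gripper is clear of everything.

The locked height comes from the gripper's height while it still held the post, plus the change in force. I did not measure it again after letting go. During the rise there were side forces of 2–4 N on the gripper, which vanished on release. No check failed, but handing in gives no verdict.

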